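# Drop a used control vial and hold the sprung gate open at its mark

### The arm

A 6-joint arm with a two-finger parallel gripper is mounted at the origin on a cart in front of the work surface, level with it; the furniture and walls round the work are solid. World frame = base frame: x ahead of the robot, y to its left, z up, the work surface at z = 0. Lengths are in m, angles in degrees, forces in N, time in s.
With the tool pointing down it reaches from about 0.375 to 0.9 m from the base axis. Payload 3.1 kg.
Tool frame: the origin (TCP) lies at the very end of the fingers, on their centre line; the grasp point (between the pads) lies 19 mm behind it (bot.hold_point_z is the z of the grasp point in the tool frame, in m); z points along the fingers, y is the direction in which the jaws open and shut (so a half turn about z gives the same grasp; the last joint's range is limited). The gripper opens to 87 mm and grips with 3 to 60 N. Pads are 19 mm wide; open, the fingers measure 117 mm over their backs; the gripper's body (75 mm by 190 mm) begins 51 mm behind the grasp point.
Start: joints at [63.111, 30.224, 82.088, -0, 67.689, -10.227], TCP at [0.179, 0.599, 0.223] pointing down, gripper open.
Joint ranges: [-176.69, 176.69], [-43.24, 126.21], [12.49, 139.97], [-82, 262], [0, 151.66], [-163.58, 163.58]. Speed limits (degrees/s): [159.86, 159.86, 180, 180, 180, 180].

### API

Orientations are given as a 3x3 rotation matrix whose columns are the frame's x, y, z axes.
In Python, from rig import bot gives the robot as it stands.
- The arm moves only by the tool servo_tool, never from a script. Its argument "increments" is a list of rows, each a list of 3 entries, a list of its own where there are three numbers: the closure, from 0 (fully open) to 1 (shut), then the shift along the tool's x, y, z in mm, then the turn about the tool's z in degrees. In form: [[claw, [x, y, z], turn], ...]. A call has 1 to 5 rows; each row shifts and turns the commanded pose from where the row before left it, along the tool's axes as they then stand; what a row does not reach is not made up. A row lasts 1/8 s, in which the tool goes at most 62.5 mm and 10.7 degrees, less where a joint would pass 70% of its speed; a pose out of reach is approached as far as the arm can. A call with a gripper value outside its range is refused whole. The fingers move at their own pace and stop on an object; the grip force is fixed at half the most. Time passes only in rows, so rows that do not move let the fingers close. It gives the time, the measured TCP pose, the force and the opening at its end, in the units of the state.
- bot.read_state(): the state, without advancing time (a new reading comes with each control period).
- bot.capture(name): name is "scene" or "side" or "wrist"; returns (picture, depth): 384x512x3 uint8, blue, green, red; 384x512 float32, m along the optical axis (not along the pixel's ray), 0 where there is no reading.
- bot.camera_info(name): a dict with "K" (3x3 intrinsics, pixels), "R" (3x3) and "t" (3): a world point X has camera coordinates R X + t; the wrist camera has in their place "mount" (4x4, takes a point from camera to tool coordinates, whose origin is the TCP and whose axes are the flange's). Camera axes: x right, y down, z forward; pixel columns grow to the right and rows downward; lengths in m; the calibration is good to about 2 mm. A picture is of the moment at which its call begins: read the wrist's pose just before it. camera_info takes no time and is no camera call.
- bot.hand_in(): hands the job in, once; it reports no verdict.
Trained networks look in the newest picture that a camera, given by its name, has taken for a name from the list of things; names that differ only in an ending like _2 or _b are one class to them, and where a whole thing is asked for, a point or a joint stands for the part that bears it (a point fixed in the world has none). Each returns a list of dicts, best first, with "p" (0 to 1); they miss things now and then, are a little off and sometimes report something else, mostly with a low value. They report only what shows in the picture. A call takes as long as a camera call.
- bot.find_in(camera, thing): "bbox" ([left, top, right, bottom] in pixels, round what is visible of it).
- bot.trace(camera, thing): "region" (384x512 bool, what is visible of it) and "bbox" ([left, top, right, bottom] in pixels, round what is visible of it).
The state is a dict: "time_s": time; "joint_positions": joint angles; "qvel": joint speeds; "tau": joint torques, N m; "position": TCP position; "tcp_rot": TCP orientation; "force": force on the tool from outside, world axes, zero at the start; "moment": the same for the moment, N m; "opening": opening from 0.0 (shut) to 1.0 (fully open).
Only numpy, scipy, OpenCV 4.12 (cv2) and the standard library are available. Lean on these libraries where they do the work, as an engineer would, in place of code of your own. Each camera call takes 0.05 s, during which the arm holds its last target.

### The job

Discard the used red-capped control vial: put it into the square chute on top of the yellow drop box, so that it comes to rest on the closed gate inside. Then pull the sprung gate rod straight out of its sleeve by its black post until the white pointer lines up with the red clip on the scale, so that the vial falls into the box, and finish while still gripping the post and holding the rod still at that mark (it springs back if let go). Leave the blue-capped vial and the white specimen cup where they stand.

Things in the scene. Friction and masses are not known exactly. Their poses are not given: they have to be found in the camera images.
- red_vial: small white control vial with a red screw lid, 25 mm wide over the lid, 34 mm high, 14 to 28 g (body 21 mm wide up to 22 mm, lid above it); origin at the centre of its underside, z up; stands loose on the worktop
- blue_vial: the same vial with a blue lid; origin at the centre of its underside; leave it alone
- white_cup: white-lidded specimen cup, 55 mm wide, 47 mm high; origin at the centre of its underside; leave it alone
- drop_box: drop box fixed to the worktop: clear lower part, yellow hood, 150 mm long (x -100 to +50 mm) and 100 mm wide, hood top 110 mm above the worktop, grey foot plate. Origin on the worktop under the centre of the chute; its -x axis points out of the front, the way the gate rod is pulled (roughly toward the robot); z up. The closed box takes the vial only through the chute; its inner floor is 6 mm above the worktop and its space is 60 mm high
- chute_mouth (a point): centre of the chute's open mouth, level with the top of the black collar round it, 115 mm above the worktop. The shaft is 44 mm square, sides along the box's x and y; the closed gate lies 36 mm below the mouth, so a vial standing on it ends about level with the mouth
- gate (a joint): how far the gate rod is pulled out, in m: 0 = sprung shut, stop at 0.095. The spring pulls back with 4 N at 0 plus 0.8 N per 10 mm; the shaft is fully clear from about 0.047 on
- grip_post (a point): on the axis of the upright black grip post at the end of the rod, 105 mm above the worktop, at the height to grip; moves with the rod. The post is round, 18 mm across, from 68 to 122 mm above the worktop, with a 24 mm wide head in its top 8 mm. With the gate shut its axis is 43 mm in front of the rod's sleeve (20 mm wide) and 65 mm in front of the hood. A flat pointer arm runs from it along the box's +y at 80 mm height
- pointer_tip (a point): tip of the white pointer on the grip post, 56 mm from the post's axis along the box's +y, 80 mm above the worktop; moves with the rod; axes as drop_box
- length_mark (a point): the red clip on the scale rail, taken at the middle of its upright red finger in x and at the pointer's height and line: when the pointer is at the mark this point and pointer_tip coincide. Axes as drop_box. The clip is clamped at 50 to 75 mm of pull, different each time; it and the rail (top 74 mm above the worktop, clip's finger up to 88 mm, 44 to 63 mm to the box's +y side of the rod) are fixed
- fan_head (a point): centre of the head of the white table fan at the back left, a fixed obstacle: the fan fills about +-0.10 m in x and +-0.21 m in y round this point from the worktop up to 0.57 m height, so keep the arm out of there

How it is judged (in metres and radians):
On the way:
1. the red-capped vial rests in the chute on the closed gate, let go (x of red_vial in the frame of drop_box between -0.025 and 0.025 m and y of red_vial in the frame of drop_box between -0.025 and 0.025 m and z of red_vial in the frame of drop_box between 0.072 and 0.105 m and value of joint gate below 0.006 m and contact force between the fingers and red_vial below 0.05 N and linear speed of red_vial below 0.03 m/s), for 0.2 s.
At the end, for the whole second after the job is handed in: the red-capped vial lies inside the box below the gate (its origin under 45 mm height), the pointer is within 5 mm of the red clip along the rod and still (under 10 mm/s), and the fingers hold the rod there with more than 2 N (x of red_vial in the frame of drop_box between -0.1 and 0.05 m and y of red_vial in the frame of drop_box between -0.05 and 0.05 m and height (world z) of red_vial below 0.045 m and x of pointer_tip in the frame of length_mark between -0.005 and 0.005 m and velocity of joint gate between -0.01 and 0.01 m/s and contact force between the fingers and gate above 2 N); the arm keeps its last pose, push and grip.
It fails at once if the blue-capped vial is moved more than 20 mm or tipped over (distance of blue_vial from where it was at the start of the episode above 0.02 m or angle between blue_vial's own z axis and vertical above 0.5 rad).
It fails at once if the white specimen cup is moved more than 20 mm or tipped over (distance of white_cup from where it was at the start of the episode above 0.02 m or angle between white_cup's own z axis and vertical above 0.5 rad).
It also fails if it takes over 48 s, if anything falls off the work surface, if the arm or the gripper's body presses on something with over 40 N, if the wrist force passes 120 N, or if a joint passes its speed limit or range.

## Working session

There is one attempt and no reset: what is moved stays moved. The work goes in short steps, Python scripts to look and compute and a tool call to move; the robot and the scene stay as the last step left them, time stands still between calls to the robot, and variables do not carry over. Pictures are saved under pics/ and viewed, and the job is handed in when it is done.

Besides the shell and the picture viewer there is one more tool, called after "Request:" as name(argument=value, ...) on one line, values as JSON. servo_tool: Moves the arm, as the interface text tells. Its arguments: {"type":"object","properties":{"increments":{"type":"array","items":{"type":"array"}}},"required":["increments"]}

```bash
mkdir -p pics; ls
cat > h.py <<'E'
import numpy as np, cv2
from rig import bot
def cap(n,f):
    s=bot.read_state(); p,d=bot.capture(n); cv2.imwrite('pics/'+f,p); np.save('/tmp/'+n+'.npy',d); return s,p,d
def world(n,u,v,z,s=None):
    i=bot.camera_info(n); K=np.array(i['K']); 
    c=np.array([(u-K[0,2])/K[0,0]*z,(v-K[1,2])/K[1,1]*z,z])
    if 'R' in i: return np.array(i['R']).T@(c-np.array(i['t']))
    m=np.array(i['mount']); return np.array(s['tcp_rot'])@(m[:3,:3]@c+m[:3,3])+np.array(s['position'])
def ray(n,u,v,h,s=None):
    a=world(n,u,v,.1,s); b=world(n,u,v,1.,s); return a+(b-a)*(h-a[2])/(b[2]-a[2])
E
python3 - <<'E'
from h import *
for n in ['scene','side']:
    s,p,d=cap(n,n+'0.png')
    for t in ['red_vial','blue_vial','white_cup','drop_box','grip_post','pointer_tip','length_mark','chute_mouth']:
        try:
            r=bot.find_in(n,t); print(n,t,[(np.round(x['bbox']).astype(int).tolist(),round(x['p'],2)) for x in r[:2]])
        except Exception as e: print(t,e)
s=bot.read_state();print(s['time_s'],s['tcp_rot'],s['position'])
for n in ['scene','side']: 
  i=bot.camera_info(n);print(i['K'],-np.array(i['R']).T@np.array(i['t']),i['R'])
print(bot.camera_info('wrist'))
E
```

```text
pics
scene red_vial [([314, 288, 322, 297], 0.45)]
scene blue_vial [([257, 196, 331, 279], 0.42), ([200, 224, 207, 234], 0.39)]
scene white_cup [([157, 202, 178, 223], 0.79)]
scene drop_box [([256, 196, 332, 279], 0.76), ([290, 234, 296, 248], 0.61)]
scene grip_post []
scene pointer_tip [([276, 209, 316, 248], 0.71)]
scene length_mark [([287, 209, 313, 250], 0.59), ([258, 195, 328, 280], 0.46)]
scene chute_mouth [([258, 194, 330, 280], 0.56)]
side red_vial [([302, 168, 309, 177], 0.44)]
side blue_vial [([265, 262, 269, 274], 0.42)]
side white_cup [([244, 302, 261, 323], 0.73)]
side drop_box [([215, 158, 303, 218], 0.92), ([265, 264, 270, 274], 0.3)]
side grip_post [([228, 170, 278, 187], 0.56)]
side pointer_tip [([230, 171, 282, 201], 0.5)]
side length_mark []
side chute_mouth [([213, 161, 302, 215], 0.92)]
0.9 [[-9.58019672e-01  2.86702471e-01  4.22293098e-05]
 [ 2.86702471e-01  9.58019672e-01 -1.57987084e-05]
 [-4.49860382e-05 -3.02822594e-06 -9.99999999e-01]] [0.17918722 0.59873958 0.22254886]
[[437.99573725   0.         251.82003009]
 [  0.         437.99573725 185.83587815]
 [  
[... 286 characters left out ...]
          0.           1.        ]] [0.35942824 0.69924953 1.18505233] [[-0.9597065  -0.2808532   0.00921457]
 [-0.23137078  0.77116011 -0.59311015]
 [ 0.15947097 -0.57134366 -0.80506859]]
{'K': array([[314.48100803,   0.        , 258.4590471 ],
       [  0.        , 314.48100803, 192.68413688],
       [  0.        ,   0.        ,   1.        ]]), 'mount': array([[-4.78726840e-04, -9.62038171e-01, -2.72914507e-01,
         7.41709956e-02],
       [ 9.99999220e-01, -7.75362229e-04,  9.79067025e-04,
         1.97717144e-04],
       [-1.15350745e-03, -2.72913826e-01,  9.62037792e-01,
        -1.61935647e-01],
       [ 0.00000000e+00,  0.00000000e+00,  0.00000000e+00,
         1.00000000e+00]])}
```

Run:
```python
import cv2
for n,b in [('scene',(140,340,170,310)),('side',(190,340,140,340))]:
    p=cv2.imread(f'pics/{n}0.png'); c=p[b[2]:b[3],b[0]:b[1]]
    cv2.imwrite(f'pics/{n}0z.png',cv2.resize(c,None,fx=3,fy=3,interpolation=cv2.INTER_CUBIC))
```

```text
(no output)
```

View pics/scene0.png

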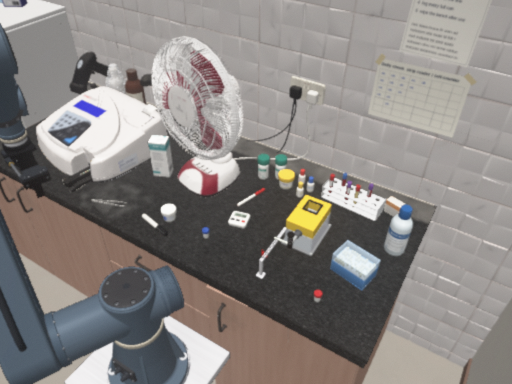

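View pics/scene0z.png

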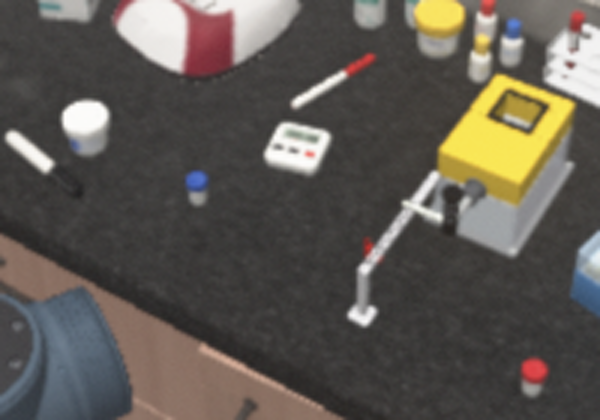

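View pics/side0z.png

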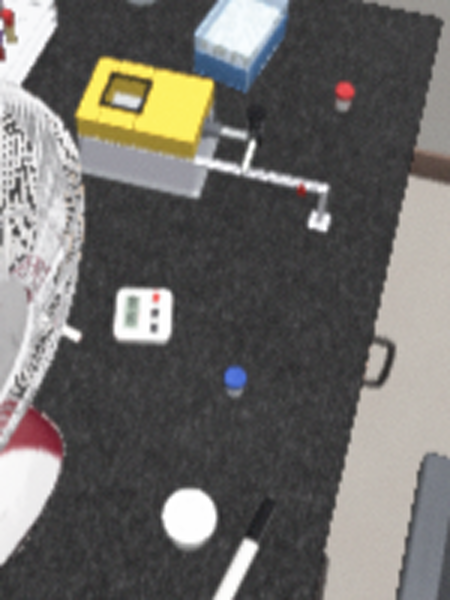

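View pics/side0.png

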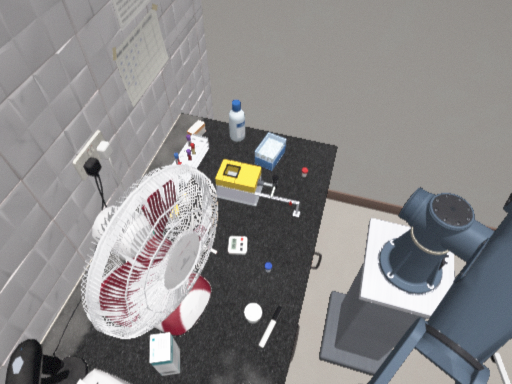

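Scene view: red vial at about (318,292), yellow box at (310,215), post at (290,240) and the clip near (263,252). The blue vial is at (206,233) and the cup at (168,212). Next I measure from both cameras.

Run:
```python
from h import *
for n in ['scene','side']:
    p=cv2.imread(f'pics/{n}0.png'); d=np.load(f'/tmp/{n}.npy')
    # hood
    hsv=cv2.cvtColor(p,cv2.COLOR_BGR2HSV)
    b=(257,195,335,281) if n=='scene' else (213,158,305,218)
    m=np.zeros(d.shape,bool); m[b[1]:b[3],b[0]:b[2]]=1
    vv,uu=np.nonzero(m&(d>0))
    W=np.array([world(n,u,v,d[v,u]) for u,v in zip(uu,vv)])
    yel=(hsv[vv,uu,0]>18)&(hsv[vv,uu,0]<32)&(hsv[vv,uu,1]>150)
    top=W[yel&(abs(W[:,2]-.11)<.006)]
    print(n,'top',len(top),cv2.minAreaRect((top[:,:2]*1000).astype(np.float32)),np.median(top[:,2]))
    # foot/low
    def col(name,lo,hi,box):
        c=hsv[box[1]:box[3],box[0]:box[2]]
        mm=((c[...,0]<lo)|(c[...,0]>hi))&(c[...,1]>140)&(c[...,2]>90) if lo<hi and name!='blue' else (c[...,0]>100)&(c[...,0]<130)&(c[...,1]>130)
        y,x=np.nonzero(mm); 
        if len(x)==0: print(name,'none');return
        u,v=x.mean()+box[0],y.mean()+box[1]
        ww=np.array([world(n,a+box[0],q+box[1],d[q+box[1],a+box[0]]) for a,q in zip(x,y)])
        print(n,name,len(x),np.round([u,v],1),'depth med',np.round(np.median(ww,0),4),'range',ww.min(0).round(3),ww.max(0).round(3), 'ray.034',ray(n,u,v,.031).round(4),'ray.08',ray(n,u,v,.082).round(4))
    if n=='scene':
        col('red',8,172,(308,282,328,302)); col('clip',8,172,(255,245,272,262)); col('blue',0,0,(196,220,214,240))
    else:
        col('red',8,172,(296,162,315,182)); col('clip',8,172,(285,197,298,208)); col('blue',0,0,(260,256,276,278))
```

```text
Traceback (most recent call last):
  File "h.py", line 6, in world
    i=bot.camera_info(n); K=np.array(i['K']);
ValueError: time passes only in moves, steps and waits
```

```bash
cat > h.py <<'E'
import numpy as np, cv2, functools
from rig import bot
@functools.lru_cache(None)
def info(n): return bot.camera_info(n)
def cap(n,f):
    s=bot.read_state(); p,d=bot.capture(n); cv2.imwrite('pics/'+f,p); np.save('/tmp/'+n+'.npy',d); return s,p,d
def world(n,u,v,z,s=None):
    i=info(n); K=np.array(i['K']); 
    c=np.array([(u-K[0,2])/K[0,0]*z,(v-K[1,2])/K[1,1]*z,z])
    if 'R' in i: return np.array(i['R']).T@(c-np.array(i['t']))
    m=np.array(i['mount']); return np.array(s['tcp_rot'])@(m[:3,:3]@c+m[:3,3])+np.array(s['position'])
def ray(n,u,v,h,s=None):
    a=world(n,u,v,.1,s); b=world(n,u,v,1.,s); return a+(b-a)*(h-a[2])/(b[2]-a[2])
E
cat > m.py <<'E'
from h import *
for n in ['scene','side']:
    p=cv2.imread(f'pics/{n}0.png'); d=np.load(f'/tmp/{n}.npy')
    hsv=cv2.cvtColor(p,cv2.COLOR_BGR2HSV)
    b=(257,195,335,281) if n=='scene' else (213,158,305,218)
    m=np.zeros(d.shape,bool); m[b[1]:b[3],b[0]:b[2]]=1
    vv,uu=np.nonzero(m&(d>0))
    W=np.array([world(n,u,v,d[v,u]) for u,v in zip(uu,vv)])
    yel=(hsv[vv,uu,0]>18)&(hsv[vv,uu,0]<32)&(hsv[vv,uu,1]>150)
    top=W[yel&(abs(W[:,2]-.11)<.006)]
    print(n,'top',len(top),cv2.minAreaRect((top[:,:2]*1000).astype(np.float32)),np.median(top[:,2]))
    def col(name,blue,box):
        c=hsv[box[1]:box[3],box[0]:box[2]]
        mm=((c[...,0]>100)&(c[...,0]<130) if blue else (c[...,0]<8)|(c[...,0]>172))&(c[...,1]>130)&(c[...,2]>70)
        y,x=np.nonzero(mm)
        if len(x)==0: print(name,'none');return
        u,v=x.mean()+box[0],y.mean()+box[1]
        ww=np.array([world(n,a+box[0],q+box[1],d[q+box[1],a+box[0]]) for a,q in zip(x,y)])
        print(n,name,len(x),np.round([u,v],1),'depth med',np.round(np.median(ww,0),4),'ray.03',ray(n,u,v,.03).round(4),'ray.08',ray(n,u,v,.081).round(4))
    if n=='scene':
        col('red',0,(308,282,328,302)); col('clip',0,(255,245,272,262)); col('blue',1,(196,220,214,240))
    else:
        col('red',0,(296,162,315,182)); col('clip',0,(285,197,298,208)); col('blue',1,(260,256,276,278))
E
python3 m.py
```

```text
scene top 727 ((660.3283081054688, -137.38720703125), (156.11915588378906, 100.40938568115234), 1.1153440475463867) 0.11237205450392526
scene red 56 [317.7 293.2] depth med [ 0.4318 -0.2882  0.0353] ray.03 [ 0.4359 -0.2874  0.03  ] ray.08 [ 0.399  -0.2991  0.081 ]
scene clip 11 [261.7 251.7] depth med [ 0.4475 -0.0825  0.08  ] ray.03 [ 0.4869 -0.06    0.03  ] ray.08 [ 0.4477 -0.0823  0.081 ]
scene blue 34 [205.  229.7] depth med [0.4626 0.1547 0.0358] ray.03 [0.4679 0.1584 0.03  ] ray.08 [0.4295 0.1259 0.081 ]
side top 707 ((661.064208984375, -135.4582061767578), (150.89950561523438, 104.23817443847656), 0.08336367458105087) 0.10990602679732783
side red 30 [304.4 169.6] depth med [ 0.4339 -0.287   0.0325] ray.03 [ 0.4336 -0.2896  0.03  ] ray.08 [ 0.4303 -0.246   0.081 ]
side clip 7 [290.  203.3] depth med [ 0.4471 -0.081   0.0754] ray.03 [ 0.4512 -0.1127  0.03  ] ray.08 [ 0.4472 -0.0769  0.081 ]
side blue 42 [267.9 265.2] depth med [0.4643 0.1567 0.0341] ray.03 [0.4644 0.1547 0.03  ] ray.08 [0.4597 0.1788 0.081 ]
```

Run:
```python
from h import *
for n,b in [('scene',(150,35,245,195)),('side',(80,160,220,340))]:
    d=np.load(f'/tmp/{n}.npy')
    W=np.array([world(n,u,v,d[v,u]) for v in range(b[1],b[3],3) for u in range(b[0],b[2],3) if d[v,u]>0])
    q=W[(W[:,2]>.15)&(W[:,2]<.6)]
    print(n,np.percentile(q,[1,5,50,95,99],axis=0).round(3))
for n,b in [('scene',(157,202,178,223)),('side',(244,302,261,323))]:
    d=np.load(f'/tmp/{n}.npy'); W=np.array([world(n,u,v,d[v,u]) for v in range(b[1],b[3]) for u in range(b[0],b[2]) if d[v,u]>0])
    q=W[W[:,2]>.04]; print(q.mean(0).round(3))
# hood edges
for n,b in [('scene',(257,195,335,281)),('side',(213,158,305,218))]:
    p=cv2.imread(f'pics/{n}0.png'); d=np.load(f'/tmp/{n}.npy')
    W=np.array([[world(n,u,v,d[v,u]) for u in range(b[0],b[2])] for v in range(b[1],b[3])])
    Z=W[...,2].reshape(-1); X=W.reshape(-1,3)
    t=X[abs(Z-.111)<.005]; 
    # y-edges per x-bin, x-edges per y-bin
    xs=np.arange(.61,.72,.01); 
    lo=[np.percentile(t[abs(t[:,0]-x)<.006,1],2) for x in xs]; hi=[np.percentile(t[abs(t[:,0]-x)<.006,1],98) for x in xs]
    ys=np.arange(-.17,-.1,.01)
    xl=[np.percentile(t[abs(t[:,1]-y)<.006,0],2) for y in ys]; xh=[np.percentile(t[abs(t[:,1]-y)<.006,0],98) for y in ys]
    for nm,a,c in [('ylo',xs,lo),('yhi',xs,hi),('xlo',ys,xl),('xhi',ys,xh)]:
        f=np.polyfit(a,c,1); print(n,nm,np.degrees(np.arctan(f[0])).round(1),np.mean(c).round(4))
```

```text
scene [[0.608 0.144 0.159]
 [0.614 0.163 0.176]
 [0.677 0.347 0.392]
 [1.065 0.732 0.555]
 [1.069 0.89  0.579]]
side [[0.608 0.039 0.161]
 [0.619 0.137 0.187]
 [0.691 0.373 0.41 ]
 [1.059 0.531 0.568]
 [1.063 0.554 0.579]]
[0.465 0.321 0.049]
[0.467 0.326 0.047]
scene ylo 0.6 -0.1864
scene yhi 1.8 -0.0902
scene xlo 15.5 0.5655
scene xhi -4.3 0.7322
side ylo 0.8 -0.1826
side yhi 2.4 -0.0871
side xlo -1.1 0.5707
side xhi -0.1 0.7321
```

Request:
servo_tool(increments=[[0,[-43,-39,0],0],[0,[-43,-39,0],0],[0,[-43,-39,0],0],[0,[-43,-39,0],0],[0,[-43,-39,0],0]])

```text
time_s: 1.52
position: [0.3302, 0.3489, 0.2229]
tcp_rot: [[-0.958, 0.286, 0.001], [0.286, 0.958, 0.001], [-0.001, 0.001, -1.0]]
force: [0.1, -0.1, 0.4]
opening: 1.001
```

Request:
servo_tool(increments=[[0,[-33,-47,0],0],[0,[-33,-47,0],0],[0,[-33,-47,0],0],[0,[-28,-50,0],-8.3],[0,[-10,-55,0],-8.3]])

```text
time_s: 2.15
position: [0.3989, 0.0772, 0.223]
tcp_rot: [[-1.0, 0.008, 0.002], [0.008, 1.0, -0.0], [-0.002, -0.0, -1.0]]
force: [0.9, -1.4, 0.2]
opening: 0.998
```

Request:
servo_tool(increments=[[0,[-5,-60,0],0],[0,[-5,-60,0],0],[0,[-3,-60,0],0],[0,[-3,-60,0],0],[0,[0,-60,0],0]])

```text
time_s: 2.78
position: [0.41, -0.2234, 0.2229]
tcp_rot: [[-1.0, 0.012, 0.001], [0.012, 1.0, -0.001], [-0.001, -0.001, -1.0]]
force: [1.0, -0.1, 0.5]
opening: 1.001
```

Request:
servo_tool(increments=[[0.2,[-12,-32,20],-0.5],[0.4,[-12,-32,20],0],[0.4,[0,0,0],0]])

```text
time_s: 3.15
position: [0.4337, -0.2873, 0.1813]
tcp_rot: [[-1.0, 0.006, -0.001], [0.006, 1.0, 0.0], [0.001, 0.0, -1.0]]
force: [0.0, -0.6, 1.0]
opening: 0.744
```

```bash
cat > rv.py <<'E'
from h import *
import sys
s,p,d=cap('wrist',sys.argv[1])
print(s['time_s'],np.round(s['position'],4),np.round(s['tcp_rot'][:2],3).tolist())
for t in ['red_vial']:
    for r in bot.trace('wrist',t)[:2]:
        g=r['region']; v,u=np.nonzero(g); print(t,r['p'],r['bbox'])
        W=np.array([world('wrist',a,b,d[b,a],s) for a,b in zip(u,v) if d[b,a]>0])
        top=W[(W[:,2]>.030)]; print(len(top),'median',np.median(top,0).round(4), 'mid',((top.min(0)+top.max(0))/2).round(4),np.ptp(top,axis=0).round(4))
E
python3 rv.py w1.png
```

```text
3.15 [ 0.4337 -0.2873  0.1813] [[-1.0, 0.006, -0.001], [0.006, 1.0, 0.0]]
red_vial 0.78 [247.8, 163.0, 270.5, 192.0]
437 median [ 0.432  -0.2873  0.0337] mid [ 0.4329 -0.2868  0.0329] [0.024  0.0234 0.0056]
```

View pics/w1.png

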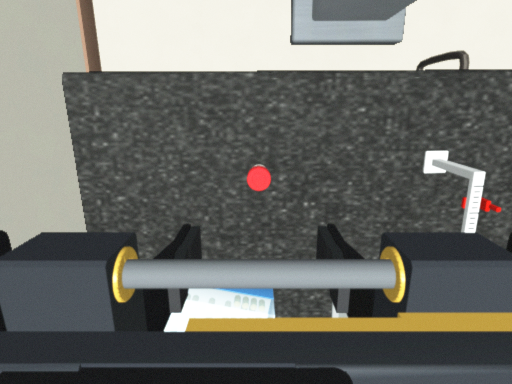

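The wrist view shows the red lid at (259,179), 1 mm from under the tool, and nothing near it. I'll go down and grip the lid.

Request:
servo_tool(increments=[[0.4,[1,0,40],0],[0.4,[0,0,50],0],[0.4,[0,0,40],0],[0.4,[0,0,20],0],[0.4,[0,0,10],0]])

```text
time_s: 3.88
position: [0.4322, -0.2838, 0.0224]
tcp_rot: [[-1.0, 0.002, -0.001], [0.002, 1.0, 0.001], [0.001, 0.001, -1.0]]
force: [0.3, 1.0, 1.5]
opening: 0.604
```

Request:
servo_tool(increments=[[0.4,[0,0,0],0],[1,[0,0,0],0],[1,[0,0,0],0],[1,[0,0,0],0],[1,[0,0,0],0]])

```text
time_s: 4.5
position: [0.4327, -0.2855, 0.0229]
tcp_rot: [[-1.0, 0.003, 0.001], [0.003, 1.0, -0.001], [-0.001, -0.001, -1.0]]
force: [-0.3, 0.7, 2.0]
opening: 0.271
```

Request:
servo_tool(increments=[[1,[0,0,-20],0],[1,[0,0,-50],0],[1,[0,0,-60],0],[1,[-20,10,-50],0],[1,[-45,25,-40],0]])

```text
time_s: 5.12
position: [0.4955, -0.2522, 0.2435]
tcp_rot: [[-1.0, 0.006, 0.001], [0.006, 1.0, -0.002], [-0.001, -0.002, -1.0]]
force: [0.7, -1.4, -0.1]
opening: 0.273
```

Request:
servo_tool(increments=[[1,[-50,30,0],0],[1,[-50,30,0],0],[1,[-50,30,0],0],[1,[-40,26,0],0],[1,[0,0,0],0]])

```text
time_s: 5.75
position: [0.6881, -0.1333, 0.2399]
tcp_rot: [[-1.0, -0.001, 0.0], [-0.001, 1.0, 0.001], [-0.0, 0.001, -1.0]]
force: [-0.2, 0.9, -0.7]
opening: 0.271
```

Run:
```python
from h import *
s,p,d=cap('wrist','w2.png'); print(s['time_s'],s['position'].round(4),s['tcp_rot'].round(4).tolist(),s['opening'])
import pickle; pickle.dump((s['position'],s['tcp_rot']),open('/tmp/w2.pkl','wb')); np.save('/tmp/w2.npy',d)
```

```text
5.75 [ 0.6881 -0.1333  0.2399] [[-1.0, -0.001, 0.0004], [-0.001, 1.0, 0.0006], [-0.0004, 0.0006, -1.0]] 0.270760614146047
```

View pics/w2.png

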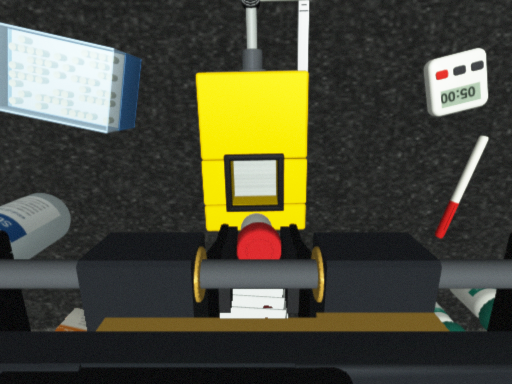

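The chute collar is at about (225..284,154..211), with the hood edges clear, and the vial is hanging in the jaws at (259,240). I'll compute the chute centre and yaw.

Run:
```python
from h import *; import pickle
a,R=pickle.load(open('/tmp/w2.pkl','rb')); s=dict(position=a,tcp_rot=R); d=np.load('/tmp/w2.npy'); p=cv2.imread('pics/w2.png')
hsv=cv2.cvtColor(p,cv2.COLOR_BGR2HSV)
c=p[145:220,215:295].max(2)<70
n,l,st,ce=cv2.connectedComponentsWithStats(c.astype(np.uint8)); i=[k for k in range(1,n) if l[37+0, 12]==k or l[37,14]==k]
print(i,st[1:].tolist())
k=i[0]; y,x=np.nonzero(l==k); x=x+215;y=y+145
m=(y<209)
P=np.array([ray('wrist',u,v,.115,s)[:2] for u,v in zip(x[m],y[m])])
print('collar',P.min(0),P.max(0),(P.min(0)+P.max(0))/2, cv2.minAreaRect((P*1000).astype(np.float32)))
Y=(hsv[...,0]>18)&(hsv[...,0]<34)&(hsv[...,1]>150)
L=[];Rr=[]
for v in list(range(80,150,4)):
    u=np.nonzero(Y[v,190:320])[0]+190
    L.append(ray('wrist',u.min()-.5,v,.11,s)[:2]);Rr.append(ray('wrist',u.max()+.5,v,.11,s)[:2])
for q in (L,Rr):
    q=np.array(q);f=np.polyfit(q[:,0],q[:,1],1);print('yaw',np.degrees(f[0]),'y@.686',np.polyval(f,.686))
F=[]
for u in range(205,305,4):
    v=np.nonzero(Y[50:140,u])[0]+50;F.append(ray('wrist',u,v.min()-.5,.11,s)[:2])
F=np.array(F);f=np.polyfit(F[:,1],F[:,0],1);print('front yaw',-np.degrees(f[0]),'x@-.135',np.polyval(f,-.135))
print('post',ray('wrist',251,1,.122,s))
```

```text
[1] [[9, 9, 60, 57, 1118]]
collar [ 0.65859019 -0.16468374] [ 0.71075634 -0.11028903] [ 0.68467326 -0.13748638] ((684.7072143554688, -137.49087524414062), (52.186920166015625, 54.31858444213867), 0.09348729997873306)
yaw 1.2262983925570368 y@.686 -0.1867578002303039
yaw 1.283527804010119 y@.686 -0.08697480575726185
front yaw 1.0388404889624832 x@-.135 0.58678449787116
post [ 0.5363365  -0.13890966  0.122     ]
```

Request:
servo_tool(increments=[[1,[2,-4,30],0],[1,[0,0,40],0],[1,[0,0,30],0],[1,[0,0,15],0],[1,[0,0,0],0]])

```text
time_s: 6.42
position: [0.6828, -0.1405, 0.125]
tcp_rot: [[-1.0, 0.004, -0.003], [0.004, 1.0, 0.001], [0.003, 0.001, -1.0]]
force: [0.1, 0.0, -0.0]
opening: 0.268
```

Run:
```python
from h import *
s,p,d=cap('wrist','w3.png'); print(s['time_s'],s['position'].round(4),s['force'],s['opening'])
for n in ['side','scene']: cap(n,n+'3.png')
a=cv2.imread('pics/side3.png')[130:230,200:320];b=cv2.imread('pics/scene3.png')[180:280,250:350]
cv2.imwrite('pics/z3.png',np.hstack([cv2.resize(a,(480,400),interpolation=2),cv2.resize(b,(320,400)[:1]*0 or (300,400),interpolation=2)]))
```

```text
6.425 [ 0.6828 -0.1405  0.125 ] [ 0.1337065   0.00043313 -0.02418429] 0.2679612837593002
```

View pics/w3.png

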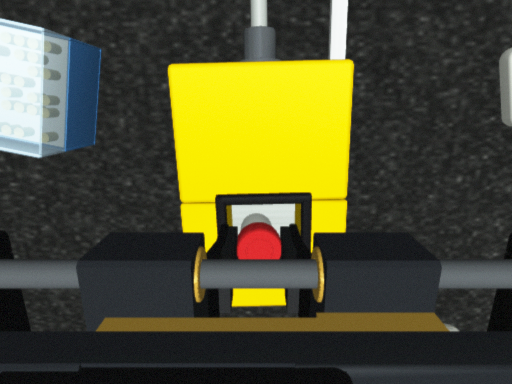

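View pics/z3.png

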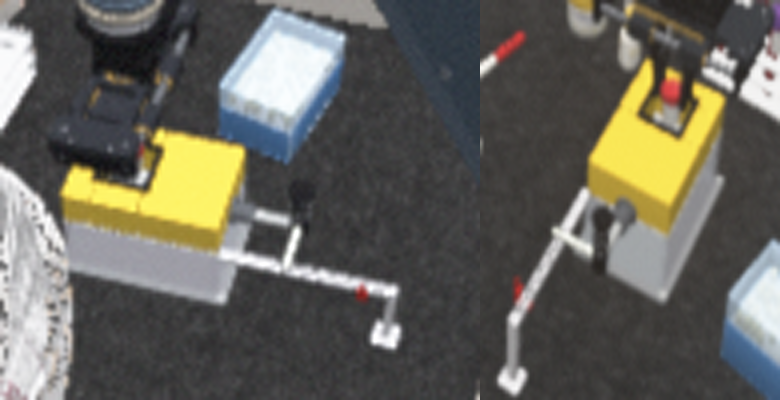

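The vial is over the shaft, about 3 mm off: lid centre at column 259 against collar centre at 264. I'll correct that, lower a little and let go.

Request:
servo_tool(increments=[[1,[-3,3,4],0],[1,[0,0,2],0],[1,[0,0,0],0],[0.55,[0,0,0],0],[0.55,[0,0,0],0]])

```text
time_s: 7.2
position: [0.6871, -0.1371, 0.12]
tcp_rot: [[-1.0, 0.003, 0.0], [0.003, 1.0, -0.0], [-0.0, -0.0, -1.0]]
force: [-0.4, -1.0, -0.1]
opening: 0.407
```

Request:
servo_tool(increments=[[0.55,[0,0,0],0],[0.55,[0,0,-20],0],[0.55,[0,0,-40],0],[0.55,[0,0,-50],0],[0.55,[0,0,0],0]])

```text
time_s: 7.82
position: [0.6906, -0.1383, 0.2376]
tcp_rot: [[-1.0, 0.003, 0.013], [0.003, 1.0, -0.005], [-0.013, -0.005, -1.0]]
force: [0.8, -0.1, -0.7]
opening: 0.451
```

Run:
```python
from h import *
s,p,d=cap('wrist','w4.png'); print(s['time_s'],s['position'].round(4),s['force'],s['opening'])
g=[r for r in bot.trace('wrist','red_vial')[:1]]
for r in g:
    v,u=np.nonzero(r['region']);print(r['p'],r['bbox']); W=np.array([world('wrist',a,b,d[b,a],s) for a,b in zip(u,v) if d[b,a]>0]); print(np.median(W,0),W.max(0),W.min(0))
```

```text
7.825 [ 0.6906 -0.1383  0.2376] [ 0.76327686 -0.10712606 -0.67812682] 0.45059678012477616
0.67 [247.1, 160.9, 271.4, 191.4]
[ 0.68602009 -0.13802545  0.1125449 ] [ 0.69926935 -0.12652229  0.11503582] [ 0.67487408 -0.15171679  0.07867912]
```

View pics/w4.png

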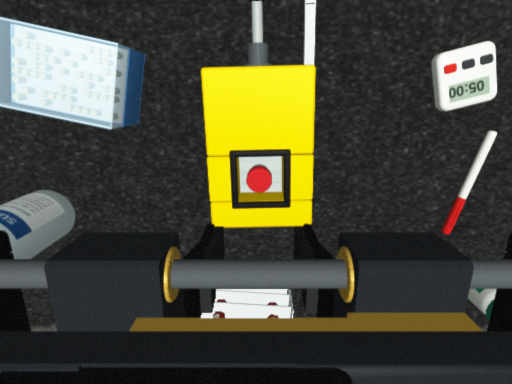

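The vial stands upright in the chute with its lid at (259,179), top at 0.1125 m. Next is the post.

Request:
servo_tool(increments=[[0.55,[45,-2,0],0],[0.55,[50,0,0],0],[0.55,[45,0,0],0],[0.55,[26,0,0],1.2],[0.55,[0,0,0],0]])

```text
time_s: 8.55
position: [0.5185, -0.1377, 0.229]
tcp_rot: [[-1.0, 0.025, -0.004], [0.025, 1.0, 0.002], [0.004, 0.002, -1.0]]
force: [1.3, -0.1, 0.2]
opening: 0.451
```

Run:
```python
from h import *; import pickle
s,p,d=cap('wrist','w5.png'); print(s['time_s'],s['position'].round(4),s['tcp_rot'].round(4).tolist(),s['opening'])
pickle.dump((s['position'],s['tcp_rot']),open('/tmp/w5.pkl','wb')); np.save('/tmp/w5.npy',d)
for t in ['grip_post','pointer_tip','length_mark']:
    print(t,[(x['bbox'],x['p']) for x in bot.find_in('wrist',t)[:2]])
```

```text
8.55 [ 0.5185 -0.1377  0.229 ] [[-0.9997, 0.0251, -0.0038], [0.0251, 0.9997, 0.002], [0.0038, 0.0019, -1.0]] 0.45135685338427417
grip_post [([245.1, 172.3, 311.9, 225.6], 0.63), ([492.0, 107.9, 509.8, 127.2], 0.27)]
pointer_tip [([240.6, 174.1, 312.4, 222.2], 0.94)]
length_mark [([308.9, 102.4, 316.9, 111.3], 0.52)]
```

View pics/w5.png

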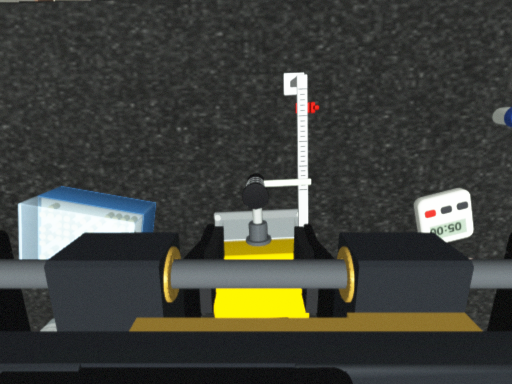

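Run:
```python
import cv2
p=cv2.imread('pics/w5.png')[90:250,220:340]; cv2.imwrite('pics/w5z.png',cv2.resize(p,None,fx=3.7,fy=3.7,interpolation=2))
from h import *;import pickle
a,R=pickle.load(open('/tmp/w5.pkl','rb')); s=dict(position=a,tcp_rot=R); d=np.load('/tmp/w5.npy')
P=cv2.imread('pics/w5.png'); pts=[]
for v in range(165,215):
    for u in range(235,275):
        if d[v,u]>0:
            w=world('wrist',u,v,d[v,u],s)
            if .108<w[2]<.135: pts.append(w)
pts=np.array(pts);print(len(pts),pts.min(0),pts.max(0),np.median(pts,0))
t=pts[pts[:,2]>np.percentile(pts[:,2],60)]; print((t.min(0)+t.max(0))/2,np.ptp(t,axis=0))
hsv=cv2.cvtColor(P,cv2.COLOR_BGR2HSV)[95:118,290:325]; m=((hsv[...,0]<8)|(hsv[...,0]>172))&(hsv[...,1]>130)
y,x=np.nonzero(m)
for a,b in sorted(zip(x+290,y+95)): print(a,b,world('wrist',a,b,d[b,a],s).round(3),end='; ')
```

```text
576 [ 0.50976885 -0.15170451  0.10805862] [ 0.53287876 -0.12890363  0.12971618] [ 0.52070118 -0.14020482  0.12768378]
[ 0.5211522  -0.14074319  0.12880736] [0.02267257 0.02181154 0.00181765]
295 103 [ 0.444 -0.091 -0.001]; 295 104 [ 0.445 -0.099  0.065]; 295 105 [ 0.446 -0.099  0.066]; 295 106 [ 0.447 -0.099  0.064]; 295 107 [ 0.448 -0.098  0.064]; 295 108 [ 0.449 -0.099  0.065]; 295 109 [ 0.45  -0.099  0.065]; 295 110 [ 0.452 -0.091 -0.002]; 295 111 [ 0.453 -0.091 -0.001]; 295 112 [ 0.455 -0.091  0.001]; 296 103 [ 0.444 -0.098  0.068]; 296 104 [ 0.445 -0.098  0.069]; 296 105 [ 0.446 -0.098  0.068]; 296 106 [ 0.447 -0.098  0.068]; 296 107 [ 0.448 -0.098  0.068]; 296 108 [ 0.449 -0.098  0.067]; 296 109 [ 0.45  -0.098  0.068]; 296 110 [ 0.451 -0.098  0.068]; 296 111 [ 0.452 -0.098  0.068]; 296 112 [ 0.453 -0.098  0.069]; 308 102 [ 0.444 -0.086  0.067]; 308 103 [ 0.445 -0.086  0.068]; 308 104 [ 0.446 -0.086  0.068]; 308 105 [ 0.447 -0.086  0.068]; 308 106 [ 0.448 -0.086  0.067]; 308 107 [ 0.448 -0.086  0.069]; 308 108 [ 0.449 -0.086  0.066]; 308 109 [ 0.45  -0.086  0.067]; 308 110 [ 0.4
[... 2422 characters left out ...]
 108 [ 0.449 -0.083  0.087]; 315 109 [ 0.452 -0.067  0.001]; 315 110 [ 0.453 -0.067  0.001]; 316 105 [ 0.447 -0.082  0.088]; 316 106 [ 0.448 -0.082  0.089]; 316 107 [ 0.448 -0.082  0.088]; 316 108 [ 0.449 -0.082  0.087]; 316 109 [ 0.452 -0.066 -0.002]; 316 110 [ 0.453 -0.066  0.   ]; 317 105 [ 0.447 -0.081  0.089]; 317 106 [ 0.448 -0.081  0.087]; 317 107 [ 0.448 -0.081  0.087]; 317 108 [ 0.449 -0.081  0.089]; 317 109 [ 0.452 -0.065 -0.   ]; 317 110 [ 0.453 -0.065 -0.001]; 318 105 [ 0.447 -0.08   0.087]; 318 106 [ 0.448 -0.08   0.089]; 318 107 [ 0.449 -0.08   0.086]; 318 108 [ 0.449 -0.08   0.088]; 318 109 [ 0.452 -0.064  0.   ]; 319 106 [ 0.448 -0.062 -0.   ]; 319 107 [ 0.45  -0.062 -0.001];
```

View pics/w5z.png

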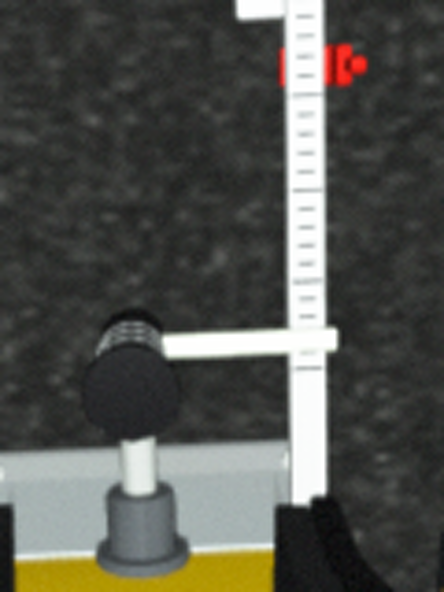

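The post head is at (256,191), giving a post axis of (0.521, -0.1405). The clip finger is at (316,107), x = 0.448. I'll go down over the post in stages.

Request:
servo_tool(increments=[[0.55,[-2,-3,0],-2.6],[0.55,[0,0,40],0],[0.55,[0,0,40],0],[0.55,[0,0,15],0],[0.55,[0,0,0],0]])

```text
time_s: 9.38
position: [0.5231, -0.1414, 0.134]
tcp_rot: [[-1.0, -0.022, -0.002], [-0.022, 1.0, 0.001], [0.002, 0.001, -1.0]]
force: [1.0, -0.4, -0.3]
opening: 0.445
```

Request:
servo_tool(increments=[[0.55,[2,1,10],0],[0.55,[0,0,20],0],[0.55,[0,0,12],0],[0.55,[0,0,4],0],[0.55,[0,0,0],0]])

```text
time_s: 10.0
position: [0.5212, -0.1407, 0.0891]
tcp_rot: [[-1.0, -0.021, 0.0], [-0.021, 1.0, -0.0], [-0.0, -0.0, -1.0]]
force: [0.8, 0.9, -0.2]
opening: 0.449
```

Run:
```python
from h import *
s,p,d=cap('wrist','w6.png'); print(s['time_s'],s['position'].round(4),s['force'],s['opening'])
```

```text
10.0 [ 0.5212 -0.1407  0.0891] [ 0.75602413  0.86880314 -0.22441282] 0.44941199817767313
```

View pics/w6.png

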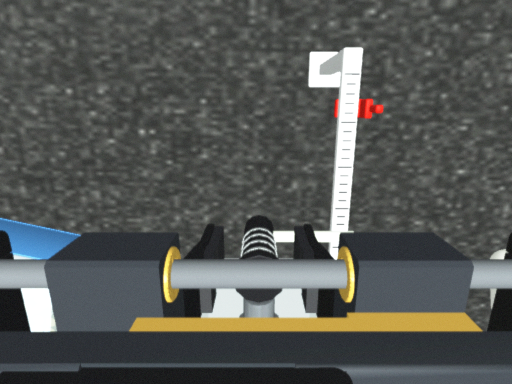

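The post at (259,250) is centred between the fingers and there is no contact force, so I'll close.

Request:
servo_tool(increments=[[1,[0,0,0],0],[1,[0,0,0],0],[1,[0,0,0],0],[1,[0,0,0],0]])

```text
time_s: 10.55
position: [0.5212, -0.1406, 0.0892]
tcp_rot: [[-1.0, -0.021, 0.001], [-0.021, 1.0, -0.0], [-0.001, -0.0, -1.0]]
force: [0.5, -0.2, 2.5]
opening: 0.244
```

Request:
servo_tool(increments=[[1,[8,0,0],0],[1,[12,0,0],0],[1,[12,0,0],0],[1,[12,0,0],0],[1,[10,0,0],0]])

```text
time_s: 11.18
position: [0.47, -0.1419, 0.0893]
tcp_rot: [[-1.0, -0.019, 0.007], [-0.019, 1.0, -0.001], [-0.007, -0.001, -1.0]]
force: [9.2, 5.3, -2.7]
opening: 0.247
```

Run:
```python
from h import *
s,p,d=cap('wrist','w7.png'); print(s['time_s'],s['position'].round(4),s['force'],s['opening'])
```

```text
11.175 [ 0.47   -0.1419  0.0893] [ 9.17276359  5.27848253 -2.7350917 ] 0.24695016628206792
```

View pics/w7.png

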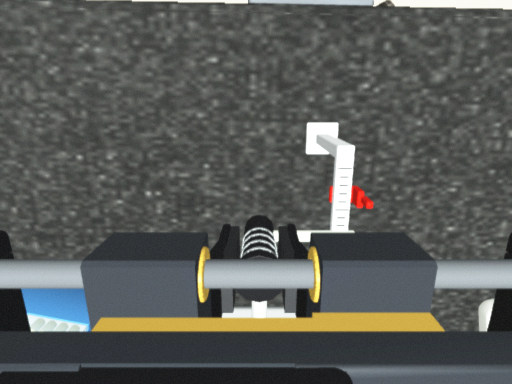

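Both the rod and the pointer moved with the gripper (pointer tip at (350,236), clip at (370,200)). About 21 mm is left.

Request:
servo_tool(increments=[[1,[9,0,0],0],[1,[7,0,0],0],[1,[3,0,0],0],[1,[0,0,0],0],[1,[0,0,0],0]])

```text
time_s: 11.85
position: [0.4514, -0.1422, 0.0893]
tcp_rot: [[-1.0, -0.019, 0.008], [-0.019, 1.0, -0.001], [-0.008, -0.001, -1.0]]
force: [8.7, 7.0, -1.6]
opening: 0.248
```

```bash
cat > fin.py <<'E'
from h import *
import sys,pickle
k=sys.argv[1]
s,p,d=cap('wrist',f'w{k}.png'); print(s['time_s'],s['position'].round(4),s['force'].round(1),s['opening'])
cv2.imwrite(f'pics/w{k}z.png',cv2.resize(p[190:260,300:410],None,fx=6,fy=6,interpolation=2))
np.save('/tmp/wf.npy',d);pickle.dump((s['position'],s['tcp_rot']),open('/tmp/wf.pkl','wb'))
c=cap('scene',f'sc{k}.png')[1];e=cap('side',f'si{k}.png')[1]
cv2.imwrite(f'pics/z{k}.png',np.hstack([cv2.resize(c[190:290,240:340],(400,400),interpolation=2),cv2.resize(e[140:240,210:310],(400,400),interpolation=2)]))
E
python3 fin.py 8
```

```text
11.85 [ 0.4514 -0.1422  0.0893] [ 8.7  7.  -1.6] 0.2480986104404008
```

View pics/w8z.png

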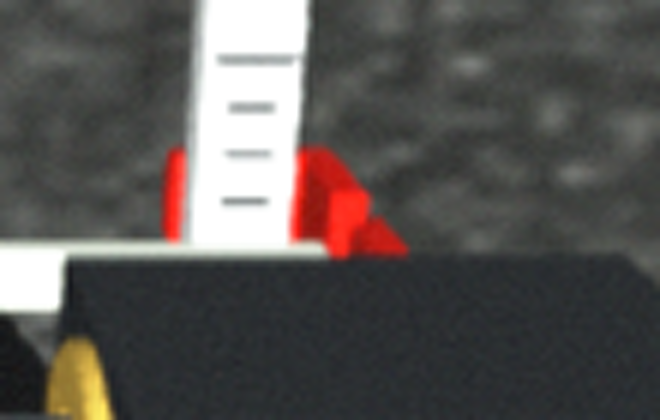

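View pics/z8.png

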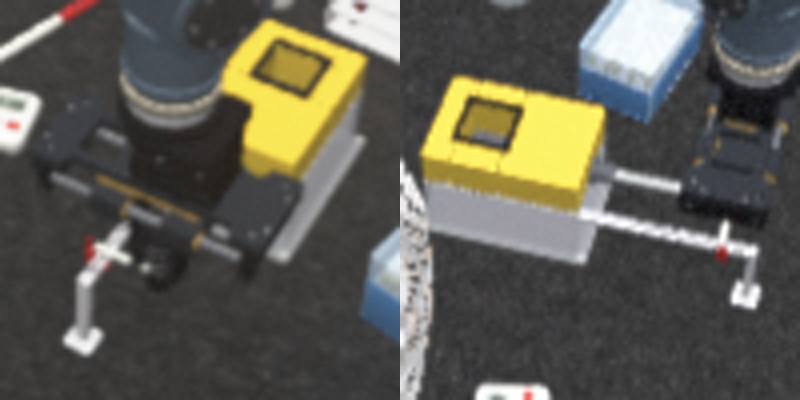

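Run:
```python
from h import *;import pickle
def load(k,f): a,R=pickle.load(open(k,'rb')); return dict(position=a,tcp_rot=R),np.load(f)
th=np.radians(1.2); bx=lambda w:(w[0]-.686)*np.cos(th)+(w[1]+.137)*np.sin(th)
s,d=load('/tmp/w5.pkl','/tmp/w5.npy')
P=cv2.imread('pics/w5.png')
print('pointer w5 col 290..312')
for u in (285,290,307,310):
    col=[(v,P[v,u].min(),world('wrist',u,v,d[v,u],s)) for v in range(174,192)]
    hit=[(v,bx(w),w[2]) for v,c,w in col if .076<w[2]<.09]
    print(u,hit[0],hit[-1],len(hit),'mid',(hit[0][1]+hit[-1][1])/2)
for u in (316,317):
    hit=[bx(world('wrist',u,v,d[v,u],s)) for v in range(100,116) if world('wrist',u,v,d[v,u],s)[2]>.08]; print('finger',min(hit),max(hit),np.mean(hit))
s,d=load('/tmp/wf.pkl','/tmp/wf.npy'); P=cv2.imread('pics/w8.png')
for u in range(346,368,2):
    for v in range(222,236):
        w=world('wrist',u,v,d[v,u],s)
        if .075<w[2]<.095: print(u,v,P[v,u].tolist(),round(bx(w),4),w[1].round(4),w[2].round(4),end=' | ')
    print()
```

```text
pointer w5 col 290..312
285 (179, np.float64(-0.1672660468326974), np.float64(0.0808654675227411)) (184, np.float64(-0.1624445699631457), np.float64(0.08242145032106457)) 6 mid -0.16485530839792156
290 (179, np.float64(-0.167027178720113), np.float64(0.0808658995228623)) (184, np.float64(-0.16200942850094927), np.float64(0.08165296434091265)) 6 mid -0.16451830361053113
307 (178, np.float64(-0.16732499510515633), np.float64(0.08116640645346343)) (183, np.float64(-0.16243144493364584), np.float64(0.08240546472503996)) 6 mid -0.16487822001940108
310 (178, np.float64(-0.1671845642359768), np.float64(0.08117780982861994)) (183, np.float64(-0.1624179384030926), np.float64(0.0829149535490884)) 6 mid -0.16480125131953471
finger -0.23813628071061033 -0.23542727243772002 -0.23678997132253848
finger -0.23810146183174585 -0.2354154327431807 -0.23674968071559835
346 230 [251, 252, 251] -0.2371 -0.0908 0.0798 | 346 231 [234, 240, 235] -0.2373 -0.0913 0.0817 | 
348 230 [177, 190, 243] -0.237 -0.0895 0.0795 | 348 231 [216, 228, 230] -0.2369 -0.0899 0.0808 | 
350 230 [151, 167, 199] -0.2369 -0.0883 0
[... 1978 characters left out ...]
360 230 [18, 25, 166] -0.2378 -0.0832 0.0815 | 360 231 [22, 26, 150] -0.2374 -0.0833 0.082 | 
362 226 [45, 50, 145] -0.2388 -0.081 0.0778 | 362 227 [23, 29, 180] -0.2386 -0.0813 0.0787 | 362 228 [27, 34, 194] -0.2389 -0.082 0.081 | 362 229 [27, 33, 197] -0.239 -0.0826 0.0827 | 362 230 [22, 30, 193] -0.2385 -0.0826 0.0831 | 362 231 [25, 29, 178] -0.2386 -0.0832 0.0848 | 
364 227 [48, 53, 124] -0.2385 -0.0801 0.0787 | 364 228 [32, 39, 177] -0.2389 -0.0809 0.0811 | 364 229 [20, 30, 193] -0.2386 -0.0811 0.0818 | 364 230 [23, 30, 196] -0.239 -0.0819 0.0843 | 364 231 [24, 32, 193] -0.2387 -0.0821 0.085 | 
366 230 [30, 35, 175] -0.2386 -0.0804 0.0833 | 366 231 [26, 31, 190] -0.2385 -0.0808 0.0845 |
```

Both methods agree that the pointer is 2 to 2.5 mm short: the pull is 69.8 mm and should be about 72 mm. The chute is empty.

Request:
servo_tool(increments=[[1,[2.4,0,0],0],[1,[0,0,0],0],[1,[0,0,0],0],[1,[0,0,0],0],[1,[0,0,0],0]])

```text
time_s: 12.62
position: [0.4492, -0.1423, 0.0893]
tcp_rot: [[-1.0, -0.019, 0.008], [-0.019, 1.0, -0.001], [-0.008, -0.001, -1.0]]
force: [10.2, 5.6, -2.4]
opening: 0.244
```

```bash
python3 fin.py 9
python3 - <<'E'
from h import *;import pickle
a,R=pickle.load(open('/tmp/wf.pkl','rb'));s=dict(position=a,tcp_rot=R);d=np.load('/tmp/wf.npy')
th=np.radians(1.2); bx=lambda w:(w[0]-.686)*np.cos(th)+(w[1]+.137)*np.sin(th)
for u in (346,350,360,364,366):
    print(u,[(v,round(bx(w),4),round(w[2],3)) for v in range(226,236) for w in [world('wrist',u,v,d[v,u],s)] if .0785<w[2]<.095])
for n in ['side','scene']:
    print(n,[(r['bbox'],r['p']) for r in bot.find_in(n,'red_vial')[:3]])
c=cv2.imread('pics/sc9.png');e=cv2.imread('pics/si9.png')
cv2.imwrite('pics/box9.png',np.hstack([cv2.resize(c[190:260,280:340],(360,420),interpolation=2),cv2.resize(e[150:220,205:275],(420,420),interpolation=2)]))
E
```

```text
12.625 [ 0.4492 -0.1423  0.0893] [10.2  5.6 -2.4] 0.2438080251581746
346 [(231, np.float64(-0.2393), np.float64(0.081))]
350 [(230, np.float64(-0.239), np.float64(0.079)), (231, np.float64(-0.2393), np.float64(0.081))]
360 [(231, np.float64(-0.2384), np.float64(0.079))]
364 [(231, np.float64(-0.2382), np.float64(0.079))]
366 []
side [([266.0, 181.0, 281.4, 189.5], 0.25)]
scene []
```

View pics/w9z.png

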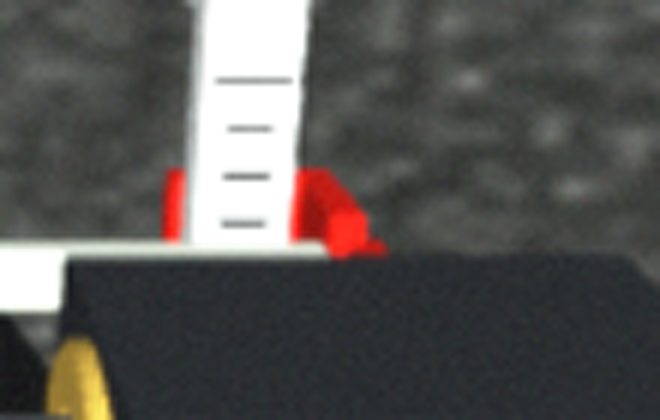

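View pics/box9.png

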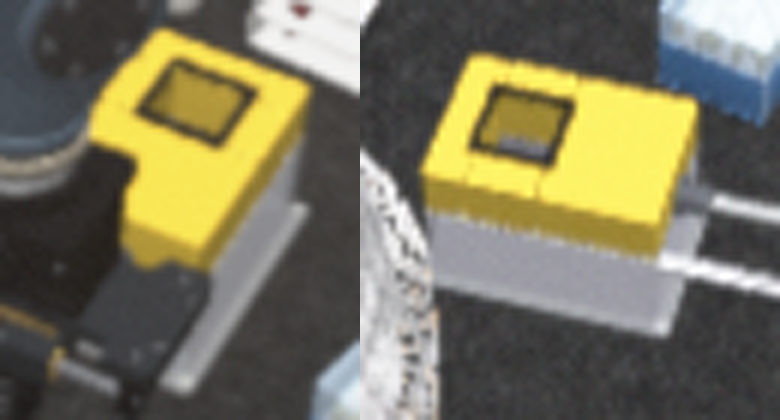

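Run:
```python
from h import *
for n,us,vs in [('side',range(226,240,2),range(165,176,2)),('scene',range(305,322,2),range(202,214,2))]:
    d=np.load(f'/tmp/{n}.npy'); print(n)
    for v in vs: print(v,[tuple((1000*(world(n,u,v,d[v,u])-[.686,-.137,0])).round().astype(int).tolist()) for u in us])
s=bot.read_state();print(s['time_s'],s['position'],s['qvel'].round(3) if hasattr(s['qvel'],'round') else s['qvel'])
```

```text
side
165 [(28, -18, 115), (22, -22, 112), (14, -23, 113), (7, -26, 112), (-1, -26, 115), (-7, -31, 111), (-14, -34, 111)]
167 [(26, -10, 113), (23, -22, 100), (14, -21, 104), (-327, 836, 1185), (-2, -22, 108), (-10, -21, 112), (-17, -23, 112)]
169 [(22, -1, 113), (23, -21, 90), (14, -21, 92), (8, -24, 91), (-1, -23, 95), (-9, -23, 98), (-18, -21, 103)]
171 [(21, 4, 106), (22, -19, 80), (14, -19, 82), (8, -23, 81), (-1, -22, 84), (-9, -22, 87), (-24, -1, 117)]
173 [(22, 3, 93), (34, -45, 33), (25, -44, 39), (16, -42, 44), (0, -22, 72), (-8, -22, 75), (-26, 5, 113)]
175 [(12, 30, 117), (5, 26, 115), (-1, 23, 114), (18, -46, 25), (10, -48, 26), (-23, 17, 114), (-29, 12, 111)]
scene
202 [(11, 31, 113), (11, 24, 117), (22, 21, 110), (25, 15, 110), (24, 7, 114), (17, -3, 125), (25, -7, 121), (36, -10, 113), (42, -15, 112)]
204 [(-5, 24, 120), (11, 23, 108), (27, 22, 95), (26, 14, 101), (28, 8, 102), (24, -1, 109), (24, -8, 112), (26, -15, 115), (26, -22, 118)]
206 [(-3, 24, 108), (14, 23, 96), (22, 19, 92), (23, 12, 95), (23, 5, 98), (24, -2, 100), (23, -9, 105), (20, -18, 111), (15, -27, 120)]
208 [(-21, 16, 118), (11, 21, 89), (22, 18, 82), (22, 11, 86), (18, 2, 93), (27, -2, 89), (29, -8, 91), (1, -25, 121), (15, -28, 111)]
210 [(-26, 13, 114), (-25, 6, 116), (-22, 0, 117), (28, 12, 71), (24, 3, 79), (26, -3, 81), (-11, -24, 120), (0, -27, 113), (-1, -34, 118)]
212 [(-37, 7, 116), (-33, 2, 115), (-25, -2, 111), (-29, -11, 119), (-23, -15, 116), (-22, -22, 119), (-16, -27, 117), (-11, -32, 115), (-8, -38, 116)]
12.875 [ 0.44921274 -0.14231378  0.08931873] [-0.018  0.015  0.054 -0.029  0.001 -0.059]
```

The lines of sight run down the shaft to its walls and below gate level with no vial in the way. The pointer is at the mark and the arm is still.

```bash
python3 -c "
from rig import bot
s=bot.read_state();print(s['position'],s['force'],s['opening']);print(bot.hand_in())"
```

```text
[ 0.44921274 -0.14231378  0.08931873] [ 8.53222363  5.46290359 -1.20533619] 0.2452484407627615
the job is handed in; nothing more can be done
None
```

I handed the job in at about 12.9 s, with the gripper still holding the post and the pointer lined up with the red clip. No verdict is reported.

- **Vial in the chute:** I gripped the red vial by its lid and released it into the chute. The wrist picture showed it upright on the closed gate, with its lid top at about 0.113 m.
- **Rod pulled to the mark:** I pulled the rod about 72 mm. In the last wrist picture, with the near edge of the pointer hidden by the gripper, its centre comes out at x = -0.2368 m in the box frame. The clip measured -0.2368 m earlier, so they agree to within the camera's roughly 2 mm accuracy. The arm was still, with about 8.5 to 10 N of spring pull on the wrist.
- **Vial dropped:** Both fixed cameras see into the shaft to below gate level with no vial there. The vial itself can't be seen inside the box, so its fall is inferred. The vial finder returned only one weak report (p 0.25), at the gripper, which I took to be false.
- **Not checked at the end:** I did not look at the blue-capped vial or the white cup again. The arm passed over or near them at about 0.22 m height and never came down close to them.
- **Small disagreement:** The opening read 21 mm on the 18 mm post, but the post moved with the gripper without visible slip.

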